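# Rack the brass stem and latch the keeper bar

### The arm

A 7-joint arm with a two-finger parallel gripper is mounted at the origin on the work surface. World frame = base frame: x ahead of the robot, y to its left, z up, the work surface at z = 0. Lengths are in mm, angles in rad, forces in N, time in s.
With the tool pointing down it reaches from about 425 to 800 mm from the base axis. Payload 8.3 kg.
Tool frame: the origin (TCP) lies on the mounting face of the last link; the fingertips stand 173 mm ahead of it and the grasp point (between the pads) lies 155 mm ahead of it; z points along the fingers, y is the line along which they close (so a half turn about z gives the same grasp; the last joint's range is limited). The gripper opens to 85 mm and grips with 20 to 120 N. Pads are 22 mm wide; open, the fingers measure 114 mm over their backs; the gripper's body (76 mm by 85 mm) begins 54 mm behind the grasp point. The pads swing forward as they close: fully open they stand 13 mm farther back than shut.
Start: joints at [-0.063, 0.383, 0.016, 1.37, -0.006, 1.388, -0.046], TCP at [624.993, 0.037, 404.679] pointing down, gripper open.
Joint ranges: [-2.95, 2.95], [-0.25, 2.06], [-1.52, 1.56], [0.18, 2.33], [-1.44, 4.58], [0.02, 2.06], [-3.01, 3.01]. Speed limits (rad/s): [2.39, 2.39, 3.01, 3.01, 3.14, 3.14, 3.14].

### API

Orientations are given as a unit quaternion [x, y, z, w].
In Python, from station import robot gives the robot as it stands.
- The arm moves only by the tool carry_out, never from a script. Its arguments are lists of equal length, an entry for each row: "xyz": the shift along the tool's x, y, z in m, a list of three; "rot": the turn, a rotation vector about the tool's x, y, z in rad, a list of three. In form: {"xyz": [[tx, ty, tz], ...], "rot": [[rx, ry, rz], ...]}. A call has 1 to 12 rows; each row is the pose to reach, as a shift and turn from the pose commanded when the call began, along the tool's axes at that moment; what a row does not reach only later rows make up. A row lasts 1/12 s, in which the tool goes at most 41.7 mm and 7.16 degrees, less where a joint would pass 70% of its speed; a pose out of reach is approached as far as the arm can. A call with a gripper value outside its range is refused whole. "grip" is the opening, from -1 (shut) to 1 (fully open), set as the call begins (left out, the last holds). The fingers move at their own pace and stop on an object; "newtons" is the grip in N (left out, the last holds). Time passes only in rows, so rows that repeat a pose let the fingers close. It gives the time, the measured TCP pose, the force, the opening and the grip force at its end, in the units of the state.
- robot.sense(): the state, without advancing time (a new reading comes with each control period).
- robot.grab_frame(name): name is "scene" or "side" or "wrist"; returns the picture (480x640x3 uint8, red, green, blue); there is no depth.
- robot.get_calibration(name): a dict with "intrinsics" (3x3 intrinsics, pixels), "R" (3x3) and "t" (3): a world point X has camera coordinates R X + t. Camera axes: x right, y down, z forward; pixel columns grow to the right and rows downward; lengths in mm; the calibration is good to about 2 mm. A picture is of the moment at which its call begins: read the wrist's pose just before it. get_calibration takes no time and is no camera call; for the wrist camera it gives the pose at the moment of the call.
- robot.hand_in(): hands the job in; it is judged then, once.
The state is a dict: "t": time; "qpos": joint angles; "qd": joint speeds; "effort": joint torques, N m; "tool_pos": TCP position; "ee_rot": TCP orientation; "force": force on the tool from outside, world axes, zero at the start; "wrist_torque": the same for the moment, N m; "finger_gap": opening from 0.0 (shut) to 1.0 (fully open); "grasp_force": force on a finger pad.
Only numpy, scipy, OpenCV 4.12 (cv2) and the standard library are available. Lean on these libraries where they do the work, as an engineer would, in place of code of your own. Each camera call takes 0.05 s, during which the arm holds its last target. There are 200 camera calls.

### The job

Lay the loose long brass stem, the twin of the one already racked, into the empty pair of V rests so that it is seated in both. Then swing the rack's keeper bar shut over the two stems until it snaps into its catch. Leave the short stem and the other things on the bench where they are.

Things in the scene. Friction and masses are not known exactly. Their poses are not given: they have to be found in the camera images.
- rack: rack fixed on the 3 mm felt mat: plywood base 250 x 120 x 12 mm, two pairs of open aluminium V rests, steel keeper bar, hinge post at the +x end, catch block at the -x end. Origin on the centre line under the base; x from catch to hinge, z up. A stem lies along y across a pair: rests at y = +42 and -42 mm, 12 mm thick, mouth 44 mm wide, top 71 mm up; between them only the base
- near_rest (a point): where the middle of a stem's axis lies when seated in the pair of V rests next to the catch block (empty at the start): rack x = -35 mm, y = 0, 60 mm above the rack's origin. Axes as the rack's
- far_rest (a point): the same for the pair next to the hinge post (holds racked_stem): rack x = +30 mm, y = 0, 60 mm up
- keeper (a joint): keeper bar on its upright hinge: 0 = shut over both stems along the centre line, nose in the catch block; positive = open, counter-clockwise from above (free end to the rack's -y side), to 1.6. Stays where left. A sprung pin in the catch resists (about 6 N) from 0.10; past 0.035 it snaps the bar to 0. Bar 18 mm wide, 77 to 93 mm above the rack's origin
- keeper_handle (a point): middle height of the upright black peg on the keeper bar (18 mm diameter, standing from 93 to 139 mm above the rack's origin; this point at 119 mm), 150 mm from the hinge axis; moves with the bar
- keeper_hinge (a point): hinge axis of the keeper bar, at rack x = +85 mm, y = 0, 85 mm above the rack's origin
- long_stem: the loose long brass stem lying on the mat, the twin of racked_stem: 182 mm long, round shaft 16 mm diameter and 130 mm long between two square end blocks (22 x 22 x 26 mm). Origin at its middle on the axis (11 mm above the mat as it lies), x along its length; either way round is the same
- racked_stem: the identical long brass stem already lying in the far V rests; origin and axes as long_stem
- short_stem: the short brass stem: same round 16 mm shaft and square end blocks, but only 102 mm long overall; does not belong in the rack. Origin at its middle, x along its length
- screwdriver: black-handled screwdriver, 200 mm, lying on the mat
- wrench: steel wrench, 200 mm, lying on the mat
- cup: small open brass cup, 64 mm across, 55 mm tall; origin under its base
- jar: amber glass jar with steel lid, 70 mm across, 90 mm tall; origin under its base
- hammer: wooden-handled hammer, 260 mm, lying on the mat
- wood_block: pale wooden block, 70 x 90 x 45 mm; origin under its base
There are look-alikes about, which are no part of the job. What is shaped like the long_stem but green is not meant.

How it is judged:
By the outcome, as a careful person would: the job done as asked, in the order asked, and still so for the second after the job is handed in, with the robot touching nothing.
It also fails if it takes over 48 s, if anything falls off the work surface, if the arm or the gripper's body presses on something with over 40 N, if the wrist force passes 120 N, or if a joint passes its speed limit or range.

## Working session

There is one attempt and no reset: what is moved stays moved. The work goes in short steps, Python scripts to look and compute and a tool call to move; the robot and the scene stay as the last step left them, time stands still between calls to the robot, and variables do not carry over. Pictures are saved under pics/ and viewed, at most 10 in all, crops included, and the job is handed in when it is done.

Besides the shell and the picture viewer there is one more tool, called after "Emit:" as name(argument=value, ...) on one line, values as JSON. carry_out: Moves the arm, as the interface text tells. Its arguments: {"type":"object","properties":{"xyz":{"type":"array","items":{"type":"array","items":{"type":"number"}}},"rot":{"type":"array","items":{"type":"array","items":{"type":"number"}}},"grip":{"type":"number"},"newtons":{"type":"number"}},"required":["xyz","rot"]}

```bash
mkdir -p pics; cat > h.py <<'E'
import numpy as np, cv2
from station import robot
def cal(n):
    c=robot.get_calibration(n); return [np.array(c[k],float) for k in("intrinsics","R","t")]
def ray(n,uv,z,c=None):
    K,R,t=c or cal(n); o=-R.T@t; d=R.T@np.linalg.solve(K,[uv[0],uv[1],1.]); return o+d*(z-o[2])/d[2]
def proj(n,X,c=None):
    K,R,t=c or cal(n); p=K@(R@np.array(X,float)+t); return p[:2]/p[2]
def save(name,im): cv2.imwrite('pics/'+name+'.png',im[:,:,::-1])
E
python3 - <<'E'
from h import *
for n in("scene","side","wrist"):
    im=robot.grab_frame(n); save(n+'0',im); K,R,t=cal(n); print(n,(-R.T@t).round(),R[2].round(2),K[0,0])
print(robot.sense())
E
```

```text
scene [1194.  858.  965.] [-0.47 -0.59 -0.65] 490.6334635453865
side [ 339. -961. 1211.] [ 0.12  0.69 -0.72] 475.9656318448582
wrist [625.  74. 373.] [-0.   -0.29 -0.96] 390.15171372570086
{'t': 0.15, 'qpos': array([-0.06292079,  0.38407988,  0.01638221,  1.37095505, -0.00631194,
        1.38821306, -0.04650283]), 'qd': array([ 1.00980681e-05, -2.22812642e-03,  3.38893504e-04, -3.10025107e-03,
        4.55499007e-04, -9.79053395e-04,  1.34598453e-03]), 'effort': array([ 3.13456680e-03, -6.28150821e+01,  8.46451297e-01, -3.72163582e+01,
        1.68576470e-02,  1.09401988e-02, -6.53258235e-05]), 'tool_pos': array([6.24862877e+02, 5.42858418e-02, 4.03867521e+02]), 'ee_rot': array([ 7.07080695e-01,  7.07132410e-01, -5.70791811e-04, -5.65235905e-04]), 'force': array([-0.42435882,  0.52074631,  0.69535308]), 'wrist_torque': array([ 0.02060817, -0.01283589, -0.03296392]), 'grasp_force': 0.0, 'finger_gap': 0.9989778390250401}
```

View pics/scene0.png

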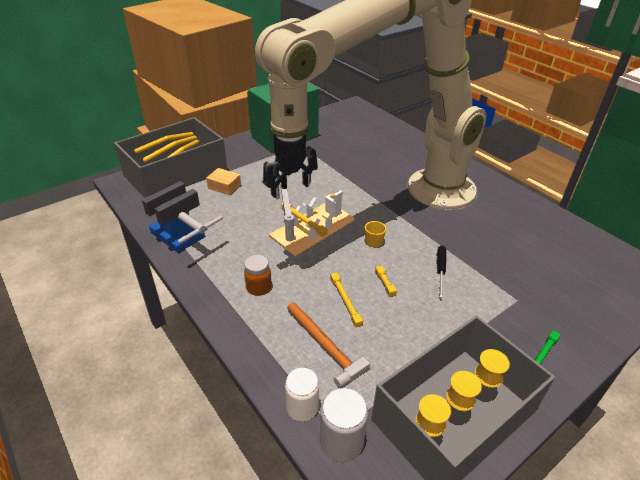

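View pics/side0.png

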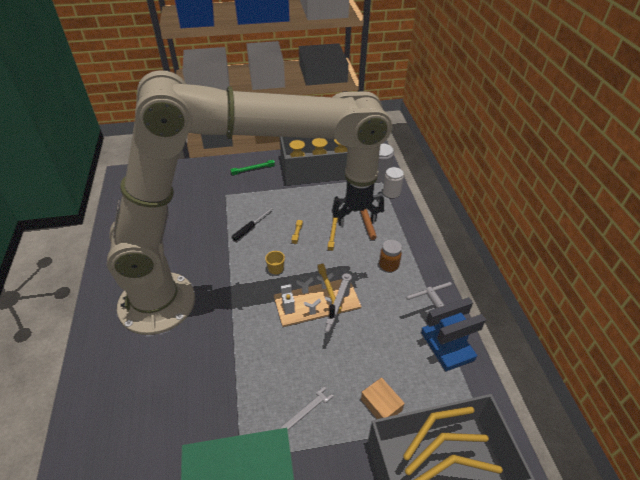

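```bash
python3 - <<'E'
from h import *
a=cv2.imread('pics/side0.png'); b=cv2.imread('pics/scene0.png')
cv2.imwrite('pics/side_c.png',cv2.resize(a[200:350,260:400],None,fx=4,fy=4,interpolation=cv2.INTER_CUBIC))
cv2.imwrite('pics/scene_c.png',cv2.resize(b[175:335,245:410],None,fx=3.7,fy=3.7,interpolation=cv2.INTER_CUBIC))
for n in("scene","side"):
    im=cv2.imread(f'pics/{n}0.png'); h=cv2.cvtColor(im,cv2.COLOR_BGR2HSV)
    m=cv2.inRange(h,(20,170,90),(32,255,255)); N,L,S,C=cv2.connectedComponentsWithStats(m)
    for i in range(1,N):
        if S[i,4]>40 :
            ys,xs=np.where(L==i); p=np.c_[xs,ys].astype(np.float32)
            w=ray(n,C[i],14); P=np.array([ray(n,q,14)[:2] for q in p]); c,sz,an=cv2.minAreaRect(P.astype(np.float32))
            print(n,C[i].round(1),S[i,4],'w',w.round(),'rect',np.round(c),np.round(sz),round(an,1))
E
```

```text
scene [169.1 144.3] 524 w [ 644. -799.   14.] rect [ 649. -795.] [236. 142.] 4.0
scene [299.8 215.2] 89 w [ 496. -150.   14.] rect [ 496. -154.] [ 18. 102.] 4.2
scene [375.5 229.9] 228 w [351.  46.  14.] rect [359.  53.] [111.  62.] 49.0
scene [385.1 279.4] 194 w [472. 220.  14.] rect [473. 221.] [111.  26.] 70.5
scene [346.4 299.1] 347 w [603. 213.  14.] rect [602. 208.] [194.  25.] 72.2
scene [493.6 361.6] 587 w [451. 568.  14.] rect [455. 573.] [85. 66.] 36.5Traceback (most recent call last):
  File "<stdin>", line 11, in <module>
  File "h.py", line 6, in ray
    K,R,t=c or cal(n); o=-R.T@t; d=R.T@np.linalg.solve(K,[uv[0],uv[1],1.]); return o+d*(z-o[2])/d[2]
               ~~~^^^
  File "h.py", line 4, in cal
    c=robot.get_calibration(n); return [np.array(c[k],float) for k in("intrinsics","R","t")]
ValueError: time passes only in moves, steps and waits
```

View pics/side_c.png

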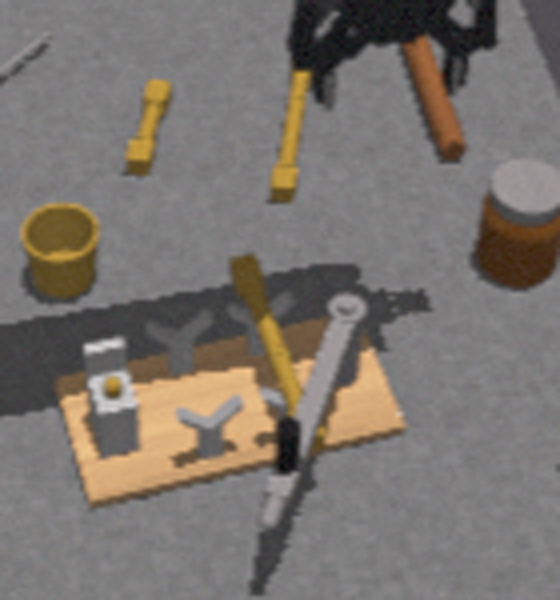

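View pics/scene_c.png

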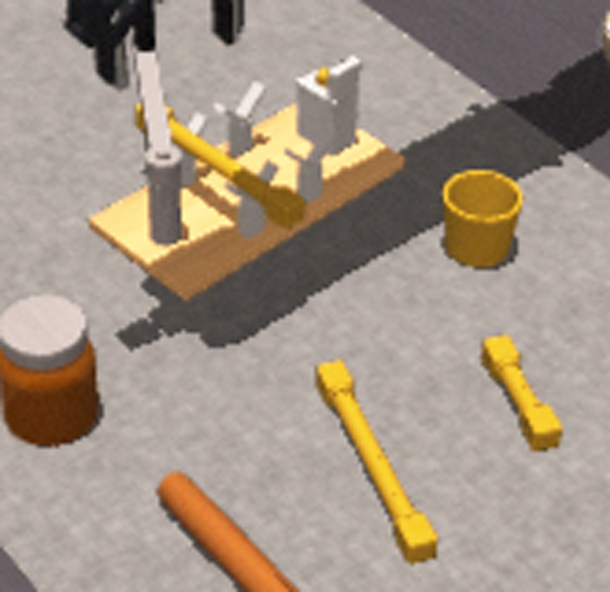

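The long loose stem is at scene (347,299), about 190 mm by ray casting. The short one at (386,280) measures about 108 mm, the green one at (545,350) is excluded, and the racked one is at (312,217). The crop confirms that (347,299) is the one meant. The keeper is open with its peg at about side (332,310), and the catch is at the end nearest the robot.

View pics/wrist0.png

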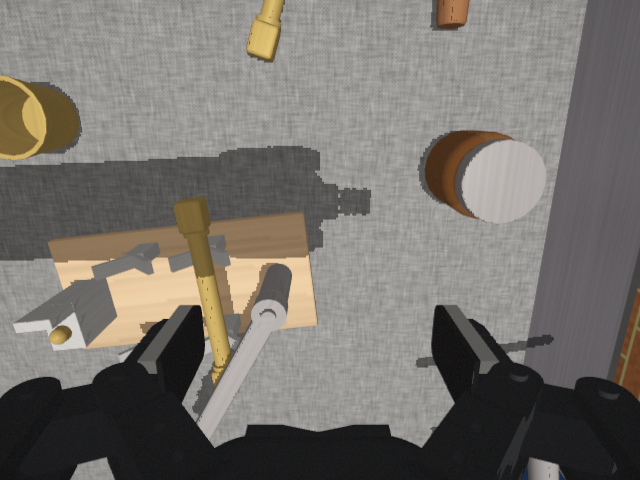

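```bash
python3 - <<'E'
from h import *
C={n:cal(n) for n in("scene","side","wrist")}
import pickle; pickle.dump(C,open('cal0.pkl','wb'))
for n in C:
    im=cv2.imread(f'pics/{n}0.png'); h=cv2.cvtColor(im,cv2.COLOR_BGR2HSV)
    m=cv2.inRange(h,(18,150,60),(32,255,255)); N,L,S,Ce=cv2.connectedComponentsWithStats(m)
    for i in range(1,N):
        if S[i,4]>60 :
            ys,xs=np.where(L==i)
            P=np.array([ray(n,q,14,C[n])[:2] for q in np.c_[xs,ys]],np.float32); c,sz,an=cv2.minAreaRect(P)
            if max(sz)<260: print(n,Ce[i].round(1),S[i,4],'mean',P.mean(0).round(),'rect',np.round(c),np.round(sz),round(an,1))
E
```

```text
scene [169.2 144.5] 773 mean [ 643. -798.] rect [ 649. -795.] [239. 149.] 1.9
scene [309.8 222.4] 252 mean [ 492. -103.] rect [ 489. -120.] [ 37. 184.] 2.0
scene [374.4 233. ] 453 mean [363.  55.] rect [362.  57.] [121.  62.] 49.0
scene [385.7 281.2] 247 mean [475. 226.] rect [474. 223.] [117.  27.] 70.3
scene [346.7 300.5] 402 mean [605. 215.] rect [602. 209.] [196.  25.] 72.2
side [319.  144.9] 156 mean [642. 730.] rect [641. 726.] [111.  61.] 80.5
side [296.8 147.1] 161 mean [545. 729.] rect [543. 724.] [117.  56.] 81.4
side [332.2 234.3] 121 mean [595. 190.] rect [596. 195.] [157.  18.] 72.5
side [296.6 231.1] 99 mean [473. 226.] rect [473. 227.] [112.  19.] 71.0
side [274.9 261.1] 288 mean [382.  98.] rect [380.  95.] [98. 57.] 83.1
side [326.6 282. ] 156 mean [536. -18.] rect [535. -19.] [ 19. 156.] 5.7
side [434.3 425.8] 594 mean [ 721. -521.] rect [ 720. -520.] [231.  55.] 23.0
side [443.  446.2] 618 mean [ 724. -574.] rect [ 724. -572.] [229.  56.] 11.4
side [458.2 466. ] 608 mean [ 743. -624.] rect [ 738. -622.] [ 48. 210.] 85.3
```

```bash
python3 - <<'E'
from h import *
import pickle
C=pickle.load(open('cal0.pkl','rb')); w=C['wrist']
for nm,uv,z in [('c1',(49,241),15),('c2',(303,212),15),('c3',(317,325),15),('hinge',(269,312),97),('stemN',(192,202),85),('stemSh',(190,222),63),('stemS',(221,360),63),('jarlid',(503,181),93),('hammer?',(450,10),15)]:
    print(nm,ray('w',uv,z,w)[:2].round(1))
# side and scene corners
for n,uv,z in [('side',(349,277),96),('scene',(245+163/3.7,175+155/3.7),96),('side',(260+60/4,200+383/4),15),('side',(260+95/4,200+500/4),15),('side',(260+405/4,200+428/4),15),('scene',(245+90/3.7,175+222/3.7),15),('scene',(245+185/3.7,175+297/3.7),15),('scene',(245+403/3.7,175+157/3.7),15)]:
    print(n,ray(n,uv,z,C[n])[:2].round(1))
# triangulate handle: side
im=cv2.imread('pics/side0.png'); h=cv2.cvtColor(im,cv2.COLOR_BGR2HSV)
m=np.zeros(h.shape[:2],np.uint8); m[295:325,320:345]=cv2.inRange(h,(0,0,0),(180,255,45))[295:325,320:345]
ys,xs=np.where(m>0); print(xs.mean(),ys.mean(),len(xs),ray('side',(xs.mean(),ys.mean()),122-3+3,C['side']))
E
```

```text
c1 [365.8 -38.6]
c2 [610.9  -9.7]
c3 [ 624.1 -129. ]
hinge [586.6 -71. ]
stemN [530.3  14.4]
stemSh [519.9  -6.9]
stemS [ 536. -138.]
jarlid [758.   31.6]
hammer? [732.4 159.2]
side [592.4 -76.1]
scene [585.4 -74.3]
side [366.4 -46.9]
side [ 380.2 -158.8]
side [ 622.2 -134. ]
scene [ 626.1 -123.1]
scene [615.4  -4. ]
scene [365.3 -39.4]
331.37254901960785 311.29411764705884 51 [ 511.92483779 -208.19374776  122.        ]
```

Measured so far:
- **Stem:** about (602, 209), axis at 72°.
- **Rack base:** yaw about 0.117, centre about (495, -82).
- **Hinge:** about (587, -73).

I'll take a closer top view of the rack before acting on these.

Emit:
carry_out(xyz=[[-0.015,-0.02,0],[-0.035,-0.05,0],[-0.055,-0.08,0],[-0.08,-0.11,0],[-0.095,-0.13,0],[-0.1,-0.135,0],[-0.1,-0.135,0],[-0.1,-0.135,0],[-0.1,-0.135,0]], rot=[[0,0,0],[0,0,0],[0,0,0],[0,0,0],[0,0,0],[0,0,0],[0,0,0],[0,0,0],[0,0,0]])

```text
t: 0.9
tool_pos: [490.9, -98.7, 404.6]
ee_rot: [0.706, 0.708, 0.0, -0.0]
force: [-0.2, 0.7, 0.3]
finger_gap: 1.003
grasp_force: 0.0
```

```bash
python3 - <<'E'
from h import *
import pickle
c=cal('wrist'); im=robot.grab_frame('wrist'); pickle.dump(c,open('cal1.pkl','wb')); save('wrist1',im)
s=robot.sense(); print(s['t'],s['tool_pos'],(-c[1].T@c[2]).round(1))
E
```

```text
0.95 [491.00570374 -98.5549627  404.42428132] [491.3 -24.2 373.9]
```

View pics/wrist1.png

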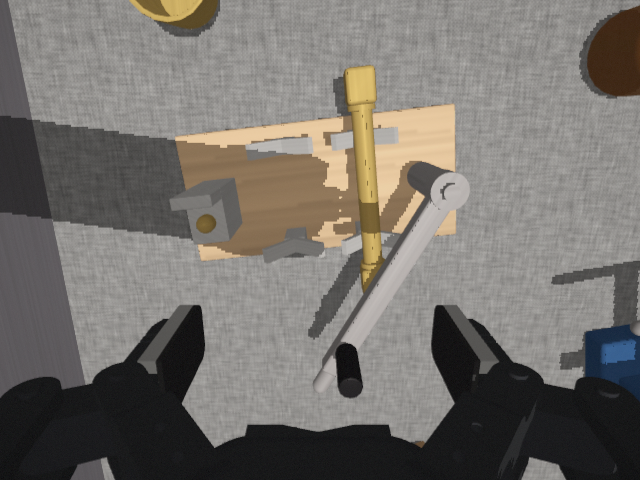

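```bash
python3 - <<'E'
from h import *
import pickle
w=pickle.load(open('cal1.pkl','rb'))
for nm,uv,z in [('c1',(177,138),15),('c2',(454,104),15),('c3',(455,234),15),('c4',(203,261),15),('hinge',(450,190),96),('pegtop',(349,385),142),
  ('N restL',(247,147),74),('N restR',(313,145),74),('farN L',(331,137),74),('farN R',(398,134),74),('S restL',(265,255),74),('S restR',(324,247),74),('farS L',(343,247),74),('farS R',(402,238),74)]:
    print(nm,ray('w',uv,z,w)[:2].round(1))
im=cv2.imread('pics/wrist1.png'); h=cv2.cvtColor(im,cv2.COLOR_BGR2HSV)
m=cv2.inRange(h,(20,120,60),(32,255,255))
for r in(74,95,115,125,150,180,210,230):
    x=np.where(m[r,335:400])[0]+335; print(r,x.min(),x.max(),ray('w',((x.min()+x.max())/2,r),63,w)[:2].round(1))
x=np.where(m.any(1) )[0]
ys,xs=np.where(m[50:310,335:400]); print('y range',ys.min()+50,ys.max()+50,ray('w',(361,ys.min()+50),74,w)[:2].round(1))
g=cv2.cvtColor(im[125:270,240:410],cv2.COLOR_BGR2GRAY)
cv2.imwrite('pics/rest_c.png',cv2.resize(im[90:300,160:480],None,fx=2.5,fy=2.5,interpolation=cv2.INTER_CUBIC))
E
```

```text
c1 [365.7 -40.9]
c2 [609.9 -11.6]
c3 [ 623.1 -129.5]
c4 [ 379.2 -157.8]
hinge [586.3 -72.9]
pegtop [ 513.7 -202.9]
N restL [438.2 -44.6]
N restR [487.7 -43. ]
farN L [501.2 -37.2]
farN R [550.9 -34.9]
S restL [ 448.6 -130.5]
S restR [ 496.6 -123.5]
farS L [ 511.9 -123.4]
farS R [ 559.2 -115.7]
74 344 374 [521.6   7.5]
95 346 375 [523.2  -7.1]
115 352 371 [524.5 -21.4]
125 353 372 [525.5 -28.7]
150 355 374 [527.8 -47.4]
180 358 376 [530.6 -70.8]
210 361 378 [533.6 -95.3]
230 362 379 [ 535.2 -112.2]
y range 66 291 [521.8  11.7]
```

View pics/rest_c.png

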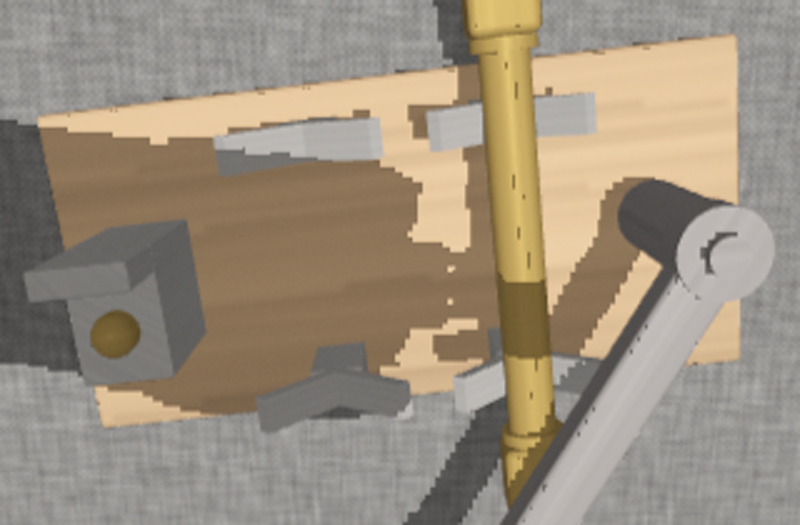

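The racked stem's line, the hinge and the rest tips agree:
- **Yaw:** 0.116.
- **Rack origin:** about (502, -83.5).
- **Near rest:** about (467, -87).
- **Peg:** (514, -203), 149 mm from the hinge against 150 given, so the keeper angle is about 0.95.

Next I'll move over the stem.

Emit:
carry_out(xyz=[[0.015,0.006,0.002],[0.045,0.016,0.007],[0.08,0.029,0.013],[0.115,0.042,0.019],[0.15,0.054,0.025],[0.185,0.067,0.03],[0.22,0.08,0.036],[0.255,0.092,0.042],[0.285,0.103,0.047],[0.302,0.109,0.049],[0.308,0.111,0.05],[0.308,0.111,0.05]], rot=[[0,0,0.015],[0,0,0.045],[0,0,0.08],[0,0,0.115],[0,0,0.15],[0,0,0.185],[0,0,0.22],[0,0,0.255],[0,0,0.285],[0,0,0.305],[0,0,0.314],[0,0,0.314]])

```text
t: 1.95
tool_pos: [600.8, 211.4, 353.1]
ee_rot: [0.808, 0.59, -0.001, -0.001]
force: [-0.5, -0.8, 0.1]
finger_gap: 1.002
grasp_force: 0.0
```

Emit:
carry_out(xyz=[[0,0,0],[0,0,0],[0,0,0]], rot=[[0,0,0],[0,0,0],[0,0,0]])

```text
t: 2.2
tool_pos: [601.2, 206.3, 355.2]
ee_rot: [0.81, 0.587, 0.0, 0.0]
force: [-0.2, -0.0, 0.4]
finger_gap: 1.001
grasp_force: 0.0
```

```bash
cat > stem.py <<'E'
from h import *
import pickle,sys
from scipy.spatial.transform import Rotation as Ro
c=cal('wrist'); im=robot.grab_frame('wrist'); save(sys.argv[1],im)
s=robot.sense(); print(s['t'],s['tool_pos'].round(1)); T=Ro.from_quat(s['ee_rot']).as_matrix(); print('tool x',T[:,0].round(3),'z',T[:,2].round(3))
h=cv2.cvtColor(np.ascontiguousarray(im[:,:,::-1]),cv2.COLOR_BGR2HSV)
m=cv2.inRange(h,(20,120,60),(32,255,255)); N,L,S,Ce=cv2.connectedComponentsWithStats(m)
for i in range(1,N):
    if S[i,4]<800: continue
    ys,xs=np.where(L==i); P=np.array([ray('w',q,float(sys.argv[2]),c)[:2] for q in np.c_[xs,ys]],np.float32)
    q,sz,an=cv2.minAreaRect(P); v=cv2.fitLine(P,cv2.DIST_L2,0,.01,.01).ravel()
    print(Ce[i].round(),S[i],'mean',P.mean(0).round(1),'rect',np.round(q,1),np.round(sz,1),'ang',round(np.degrees(np.arctan2(v[1],v[0])),1))
    if 150<max(sz)<240:
        d=np.array(q)-s['tool_pos'][:2]; print('to go tool x,y',d@T[:2,0],d@T[:2,1])
E
python3 stem.py wrist2 14
```

```text
2.25 [601.2 206.4 355.3]
tool x [ 0.311  0.95  -0.   ] z [ 0.001 -0.    -1.   ]
[317. 200.] [ 302   89   29  225 4659] mean [603.8 214.2] rect [602.  208.9] [185.7  21.4] ang 72.6
to go tool x,y 2.6326570016864803 0.03844767625540224
[165. 237.] [ 143  178   43  122 3243] mean [474.4 225.7] rect [473.4 223.2] [106.3  27.8] ang 69.9
```

Emit:
carry_out(xyz=[[0.003,0,0.01],[0.003,0,0.03],[0.003,0,0.055],[0.003,0,0.08],[0.003,0,0.105],[0.003,0,0.13],[0.003,0,0.15],[0.003,0,0.165],[0.003,0,0.173],[0.003,0,0.175],[0.003,0,0.175],[0.003,0,0.175]], rot=[[0,0,-0.01],[0,0,-0.01],[0,0,-0.01],[0,0,-0.01],[0,0,-0.01],[0,0,-0.01],[0,0,-0.01],[0,0,-0.01],[0,0,-0.01],[0,0,-0.01],[0,0,-0.01],[0,0,-0.01]])

```text
t: 3.25
tool_pos: [602.4, 210.9, 180.8]
ee_rot: [0.806, 0.592, 0.001, 0.0]
force: [0.6, -0.1, -0.2]
finger_gap: 0.998
grasp_force: 0.0
```

Emit:
carry_out(xyz=[[0,0,0],[0,0,0],[0,0,0],[0,0,0],[0,0,0],[0,0,0],[0,0,0],[0,0,0],[0,0,0],[0,0,0]], rot=[[0,0,0],[0,0,0],[0,0,0],[0,0,0],[0,0,0],[0,0,0],[0,0,0],[0,0,0],[0,0,0],[0,0,0]], grip=-1, newtons=70)

```text
t: 4.08
tool_pos: [602.0, 211.0, 180.2]
ee_rot: [0.806, 0.592, 0.0, 0.0]
force: [-1.2, -1.9, 6.0]
finger_gap: 0.155
grasp_force: 68.5
```

Emit:
carry_out(xyz=[[0,0,-0.008],[0,0,-0.025],[0,0,-0.05],[0,0,-0.075],[0,0,-0.1],[0,0,-0.125],[0,0,-0.145],[0,0,-0.157],[0,0,-0.16],[0,0,-0.16]], rot=[[0,0,0],[0,0,0],[0,0,0],[0,0,0],[0,0,0],[0,0,0],[0,0,0],[0,0,0],[0,0,0],[0,0,0]])

```text
t: 4.92
tool_pos: [601.9, 210.9, 339.7]
ee_rot: [0.806, 0.592, 0.0, 0.0]
force: [1.0, 0.2, -4.5]
finger_gap: 0.149
grasp_force: 68.6
```

Emit:
carry_out(xyz=[[-0.01,-0.001,0],[-0.03,-0.003,0],[-0.06,-0.007,0],[-0.095,-0.011,0],[-0.13,-0.016,0],[-0.165,-0.02,0],[-0.2,-0.024,0],[-0.235,-0.028,0],[-0.27,-0.033,0],[-0.3,-0.036,0],[-0.318,-0.038,0],[-0.325,-0.039,0]], rot=[[0,0,-0.01],[0,0,-0.04],[0,0,-0.08],[0,0,-0.125],[0,0,-0.17],[0,0,-0.215],[0,0,-0.26],[0,0,-0.305],[0,0,-0.35],[0,0,-0.39],[0,0,-0.412],[0,0,-0.42]])

```text
t: 5.92
tool_pos: [464.9, -91.6, 338.0]
ee_rot: [0.666, 0.746, -0.002, -0.001]
force: [0.7, -0.0, -4.4]
finger_gap: 0.157
grasp_force: 68.8
```

Emit:
carry_out(xyz=[[0,0,0],[0,0,0],[0,0,0]], rot=[[0,0,0],[0,0,0],[0,0,0]])

```text
t: 6.17
tool_pos: [467.7, -86.1, 339.1]
ee_rot: [0.664, 0.747, -0.0, -0.001]
force: [-0.1, 0.4, -4.3]
finger_gap: 0.155
grasp_force: 68.8
```

```bash
python3 stem.py wrist3 174; python3 -c "
from h import *
a=robot.grab_frame('side'); save('side3',a); w=cv2.imread('pics/wrist3.png'); a=a[:,:,::-1]
cv2.imwrite('pics/v3.png',np.vstack([cv2.resize(w,(400,300)),cv2.resize(a[190:340,240:440],(400,300))]))"
```

```text
6.2167 [467.8 -86.  339.2]
tool x [-0.118  0.993  0.001] z [-0.001  0.001 -1.   ]
[317. 225.] [  283    62    71   370 16616] mean [463.8 -51.5] rect [465.7 -66.5] [ 22.8 143.8] ang -83.0
[417. 209.] [ 390   89   59  266 7108] mean [497.7 -39.9] rect [498.9 -47.7] [14.1 98.3] ang -84.2
```

View pics/v3.png

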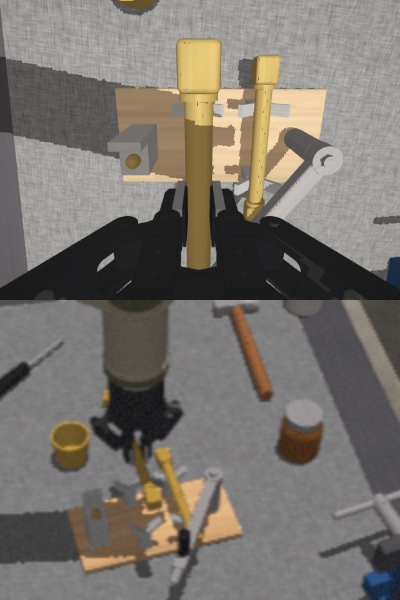

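The stem is held level, parallel to the racked one and over the empty rests (the wrist half of the picture). Lowering now.

Emit:
carry_out(xyz=[[0,-0.0005,0.01],[0,-0.0005,0.03],[0,-0.0005,0.05],[0,-0.0005,0.07],[0,-0.0005,0.085],[0,-0.0005,0.095],[0,-0.0005,0.1],[0,-0.0005,0.103],[0,-0.0005,0.105],[0,-0.0005,0.107],[0,-0.0005,0.108],[0,-0.0005,0.108]], rot=[[0,0,0],[0,0,0],[0,0,0],[0,0,0],[0,0,0],[0,0,0],[0,0,0],[0,0,0],[0,0,0],[0,0,0],[0,0,0],[0,0,0]])

```text
t: 7.27
tool_pos: [467.1, -87.6, 232.0]
ee_rot: [0.665, 0.747, 0.0, 0.0]
force: [-0.2, 0.2, -4.1]
finger_gap: 0.152
grasp_force: 68.8
```

Emit:
carry_out(xyz=[[0,0,0.001],[0,0,0.001],[0,0,0.002],[0,0,0.002],[0,0,0.002]], rot=[[0,0,0],[0,0,0],[0,0,0],[0,0,0],[0,0,0]])

```text
t: 7.68
tool_pos: [466.9, -87.6, 229.7]
ee_rot: [0.665, 0.747, 0.0, -0.0]
force: [-0.5, 0.2, -3.8]
finger_gap: 0.156
grasp_force: 68.8
```

Emit:
carry_out(xyz=[[0,0,0.001],[0,0,0.001],[0,0,0.001]], rot=[[0,0,0],[0,0,0],[0,0,0]])

```text
t: 7.93
tool_pos: [466.9, -87.6, 229.5]
ee_rot: [0.665, 0.747, 0.0, 0.0]
force: [-4.5, 0.5, 5.3]
finger_gap: 0.152
grasp_force: 70.0
```

Emit:
carry_out(xyz=[[0,0,0.001],[0,0,0.001],[0,0,0.001]], rot=[[0,0,0],[0,0,0],[0,0,0]])

```text
t: 8.18
tool_pos: [466.9, -87.6, 229.3]
ee_rot: [0.665, 0.747, 0.0, 0.0]
force: [-9.2, 1.6, 16.0]
finger_gap: 0.151
grasp_force: 71.2
```

Emit:
carry_out(xyz=[[0,0,0],[0,0,0],[0,0,0],[0,0,0],[0,0,0],[0,0,0]], rot=[[0,0,0],[0,0,0],[0,0,0],[0,0,0],[0,0,0],[0,0,0]], grip=-0.1)

```text
t: 8.68
tool_pos: [467.0, -87.6, 227.6]
ee_rot: [0.665, 0.747, -0.0, -0.0]
force: [-0.4, -0.4, 0.0]
finger_gap: 0.45
grasp_force: 0.0
```

Emit:
carry_out(xyz=[[0,0,-0.005],[0,0,-0.02],[0,0,-0.04],[0,0,-0.065],[0,0,-0.09],[0,0,-0.115],[0,0,-0.135],[0,0,-0.148],[0,0,-0.15],[0,0,-0.15],[0,0,-0.15]], rot=[[0,0,0],[0,0,0],[0,0,0],[0,0,0],[0,0,0],[0,0,0],[0,0,0],[0,0,0],[0,0,0],[0,0,0],[0,0,0]])

```text
t: 9.6
tool_pos: [466.7, -87.6, 376.9]
ee_rot: [0.665, 0.747, -0.0, -0.0]
force: [0.7, 0.0, -1.2]
finger_gap: 0.445
grasp_force: 0.0
```

```bash
python3 stem.py wrist4 63; python3 -c "
from h import *
a=robot.grab_frame('side'); save('side4',a); w=cv2.imread('pics/wrist4.png'); a=a[:,:,::-1]
cv2.imwrite('pics/v4.png',np.vstack([cv2.resize(w[0:300,100:500],(400,300)),cv2.resize(a[235:345,260:400],(400,300))]))"
```

```text
9.65 [466.6 -87.5 376.5]
tool x [-0.116  0.993  0.001] z [-0.002  0.    -1.   ]
[228.   9.] [ 185    0   79   24 1266] mean [392.8  46.8] rect [390.8  45.1] [50.  13.2] ang 3.8
[407. 188.] [ 387   91   45  218 5056] mean [528.8 -56.5] rect [530.4 -69.3] [ 25.  163.4] ang -83.5
to go tool x,y 10.766886056634231 65.47319167711579
[317. 209.] [ 301   94   34  243 5726] mean [465.9 -80.9] rect [466.7 -90.5] [ 22.9 187. ] ang -83.3
to go tool x,y -2.967328252424658 -0.19926662585260815
```

View pics/v4.png

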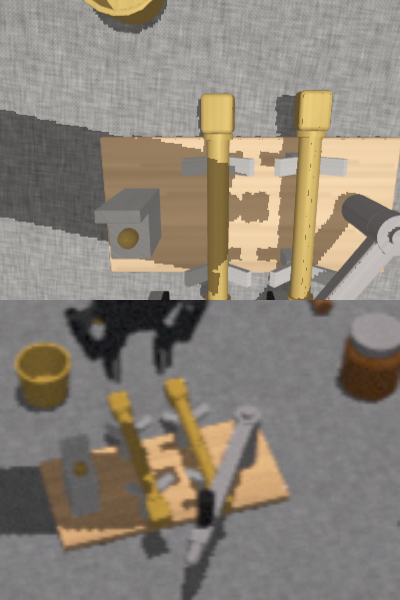

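The stem is seated: 65.5 mm from its twin (65 expected), parallel to it, and level in both rests. Now the keeper peg.

Emit:
carry_out(xyz=[[-0.01,0.003,0],[-0.03,0.008,0],[-0.055,0.015,0],[-0.08,0.022,0],[-0.1,0.028,0],[-0.115,0.032,0],[-0.12,0.0335,0],[-0.12,0.0335,0],[-0.12,0.0335,0],[-0.12,0.0335,0]], rot=[[0,0,0.05],[0,0,0.15],[0,0,0.26],[0,0,0.37],[0,0,0.48],[0,0,0.57],[0,0,0.62],[0,0,0.62],[0,0,0.62],[0,0,0.62]], grip=0.3)

```text
t: 10.53
tool_pos: [514.0, -202.1, 377.0]
ee_rot: [0.86, 0.51, -0.0, -0.001]
force: [-0.5, 0.3, -0.5]
finger_gap: 0.652
grasp_force: 0.0
```

Emit:
carry_out(xyz=[[0,0,0.01],[0,0,0.025],[0,0,0.045],[0,0,0.065],[0,0,0.083],[0,0,0.093],[0,0,0.097],[0,0,0.097],[0,0,0.097]], rot=[[0,0,0],[0,0,0],[0,0,0],[0,0,0],[0,0,0],[0,0,0],[0,0,0],[0,0,0],[0,0,0]])

```text
t: 11.28
tool_pos: [514.3, -202.9, 281.3]
ee_rot: [0.861, 0.509, 0.0, 0.0]
force: [0.1, -1.3, 1.7]
finger_gap: 0.652
grasp_force: 0.0
```

Emit:
carry_out(xyz=[[0,0,0],[0,0,0],[0,0,0],[0,0,0],[0,0,0],[0,0,0],[0,0,0],[0,0,0]], rot=[[0,0,0],[0,0,0],[0,0,0],[0,0,0],[0,0,0],[0,0,0],[0,0,0],[0,0,0]], grip=-1, newtons=30)

```text
t: 11.95
tool_pos: [514.4, -203.1, 281.5]
ee_rot: [0.861, 0.508, 0.001, 0.001]
force: [0.7, 0.3, 5.5]
finger_gap: 0.199
grasp_force: 29.3
```

```bash
python3 - <<'E'
from h import *
from scipy.spatial.transform import Rotation as Ro
s=robot.sense(); T=Ro.from_quat(s['ee_rot']).as_matrix(); p=s['tool_pos']; print(p.round(1),s['finger_gap'],s['grasp_force'],s['force'].round(1))
H=np.array([586.4,-73.7]); d=p[:2]-H; print('r',np.hypot(*d)); a=np.arctan2(-d[1],-d[0]); print('keeper',a-.116,'toolx',np.arctan2(T[1,0],T[0,0]))
end=-.01+.116
for k in np.linspace(0,1,23):
    b=a+(end-a)*k; q=H-149*np.array([np.cos(b),np.sin(b)])-p[:2]+ (0 if k else 0)
    print(np.round([q@T[:2,0]/1e3,q@T[:2,1]/1e3,a-b],4).tolist())
E
```

```text
[ 514.4 -203.1  281.5] 0.1987999205593874 29.341668784618378 [0.7 0.3 5.5]
r 148.07408216787556
keeper 0.9469124650880202 toolx 1.0668146189240473
[-0.0009, -0.0, 0.0]
[-0.0008, -0.0065, 0.0435]
[-0.0003, -0.0129, 0.087]
[0.0004, -0.0194, 0.1305]
[0.0014, -0.0258, 0.174]
[0.0027, -0.0321, 0.2175]
[0.0043, -0.0384, 0.261]
[0.0061, -0.0446, 0.3045]
[0.0082, -0.0508, 0.348]
[0.0106, -0.0568, 0.3915]
[0.0132, -0.0627, 0.435]
[0.0161, -0.0685, 0.4785]
[0.0192, -0.0742, 0.522]
[0.0226, -0.0797, 0.5654]
[0.0262, -0.0851, 0.6089]
[0.03, -0.0903, 0.6524]
[0.0341, -0.0954, 0.6959]
[0.0384, -0.1003, 0.7394]
[0.0429, -0.1049, 0.7829]
[0.0476, -0.1094, 0.8264]
[0.0524, -0.1137, 0.8699]
[0.0575, -0.1177, 0.9134]
[0.0627, -0.1216, 0.9569]
```

Emit:
carry_out(xyz=[[0,-0.0065,0],[0.0005,-0.013,0],[0.001,-0.0195,0],[0.002,-0.026,0],[0.003,-0.032,0],[0.0045,-0.0385,0],[0.0065,-0.0445,0],[0.0085,-0.051,0],[0.011,-0.057,0],[0.0135,-0.0625,0],[0.0165,-0.0685,0],[0.0195,-0.074,0]], rot=[[0,0,0.044],[0,0,0.087],[0,0,0.131],[0,0,0.174],[0,0,0.218],[0,0,0.261],[0,0,0.305],[0,0,0.348],[0,0,0.392],[0,0,0.435],[0,0,0.479],[0,0,0.522]])

```text
t: 12.95
tool_pos: [459.0, -149.9, 281.5]
ee_rot: [0.963, 0.268, 0.001, 0.0]
force: [0.8, -0.3, 4.6]
finger_gap: 0.201
grasp_force: 29.4
```

```bash
cat > arc.py <<'E'
from h import *
import sys
from scipy.spatial.transform import Rotation as Ro
s=robot.sense(); T=Ro.from_quat(s['ee_rot']).as_matrix(); p=s['tool_pos']; print(s['t'],p.round(1),s['finger_gap'],s['grasp_force'],s['force'].round(1))
H=np.array([586.4,-73.7]); d=p[:2]-H; print('r',np.hypot(*d)); a=np.arctan2(-d[1],-d[0]); print('keeper',a-.116,'toolx',np.arctan2(T[1,0],T[0,0])-.116)
end=float(sys.argv[1])+.116
for k in np.linspace(0,1,int(sys.argv[2])+1):
    b=a+(end-a)*k; q=H-149*np.array([np.cos(b),np.sin(b)])-p[:2]
    print(np.round([q@T[:2,0]/1e3,q@T[:2,1]/1e3,a-b],4).tolist())
E
python3 arc.py -0.01 11
```

```text
12.95 [ 459.  -149.9  281.5] 0.20089380758574338 29.397924542427063 [ 0.8 -0.3  4.6]
r 148.44356792468858
keeper 0.42332975906580783 toolx 0.4266220609743677
[-0.0006, -0.0, 0.0]
[-0.0004, -0.0059, 0.0394]
[-0.0001, -0.0117, 0.0788]
[0.0005, -0.0176, 0.1182]
[0.0014, -0.0234, 0.1576]
[0.0024, -0.0292, 0.197]
[0.0037, -0.0349, 0.2364]
[0.0052, -0.0406, 0.2758]
[0.0069, -0.0462, 0.3151]
[0.0089, -0.0517, 0.3545]
[0.011, -0.0572, 0.3939]
[0.0134, -0.0625, 0.4333]
```

Emit:
carry_out(xyz=[[0,-0.006,0],[0,-0.0115,0],[0.0005,-0.0175,0],[0.0015,-0.0235,0],[0.0025,-0.029,0],[0.0035,-0.035,0],[0.005,-0.0405,0],[0.007,-0.046,0],[0.009,-0.0515,0],[0.0105,-0.0565,0],[0.012,-0.06,0],[0.012,-0.06,0]], rot=[[0,0,0.039],[0,0,0.079],[0,0,0.118],[0,0,0.158],[0,0,0.197],[0,0,0.236],[0,0,0.276],[0,0,0.315],[0,0,0.354],[0,0,0.39],[0,0,0.415],[0,0,0.415]])

```text
t: 13.95
tool_pos: [438.7, -91.0, 281.6]
ee_rot: [0.998, 0.065, 0.001, -0.001]
force: [3.1, 5.5, 4.4]
finger_gap: 0.2
grasp_force: 29.8
```

```bash
python3 arc.py -0.02 2
```

```text
13.95 [438.7 -91.  281.6] 0.20046233773593047 29.784540832042694 [3.1 5.5 4.4]
r 148.66764830634548
keeper 0.0008955787974736923 toolx 0.013792178388340307
[-0.0003, -0.0, 0.0]
[-0.0003, -0.0016, 0.0104]
[-0.0003, -0.0031, 0.0209]
```

Emit:
carry_out(xyz=[[0,-0.001,0],[0,-0.002,0],[0,-0.002,0],[0,-0.002,0]], rot=[[0,0,0],[0,0,0],[0,0,0],[0,0,0]])

```text
t: 14.28
tool_pos: [438.6, -90.7, 281.6]
ee_rot: [0.998, 0.065, 0.002, 0.0]
force: [6.2, 1.0, 2.4]
finger_gap: 0.202
grasp_force: 29.7
```

Emit:
carry_out(xyz=[[0,0,0],[0,0,0],[0,0,0],[0,0,0],[0,0,0]], rot=[[0,0,0],[0,0,0],[0,0,0],[0,0,0],[0,0,0]], grip=0)

```text
t: 14.7
tool_pos: [437.3, -90.7, 280.4]
ee_rot: [0.998, 0.065, -0.0, -0.0]
force: [0.1, -0.4, -0.1]
finger_gap: 0.504
grasp_force: 0.0
```

Emit:
carry_out(xyz=[[0,0,-0.008],[0,0,-0.025],[0,0,-0.045],[0,0,-0.065],[0,0,-0.085],[0,0,-0.1],[0,0,-0.11],[0,0,-0.115],[0,0,-0.115],[0,0,-0.115]], rot=[[0,0,0],[0,0,0],[0,0,0],[0,0,0],[0,0,0],[0,0,0],[0,0,0],[0,0,0],[0,0,0],[0,0,0]])

```text
t: 15.53
tool_pos: [437.5, -90.6, 395.2]
ee_rot: [0.998, 0.065, -0.0, -0.0]
force: [0.3, 0.3, -0.1]
finger_gap: 0.501
grasp_force: 0.0
```

```bash
python3 - <<'E'
from h import *
w=robot.grab_frame('wrist'); a=robot.grab_frame('side'); b=robot.grab_frame('scene')
r=lambda x,s:cv2.resize(x,s,interpolation=cv2.INTER_CUBIC)
save('v5',np.hstack([r(w[:,:],(400,300)),r(a[235:345,260:400],(400,300))]))
save('v5',np.vstack([np.hstack([r(w,(400,300)),r(a[235:345,260:400],(400,300))]),np.hstack([r(b[170:270,240:380],(400,300)),r(b[150:450,100:500],(400,300))])]))
E
```

```text
(no output)
```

View pics/v5.png

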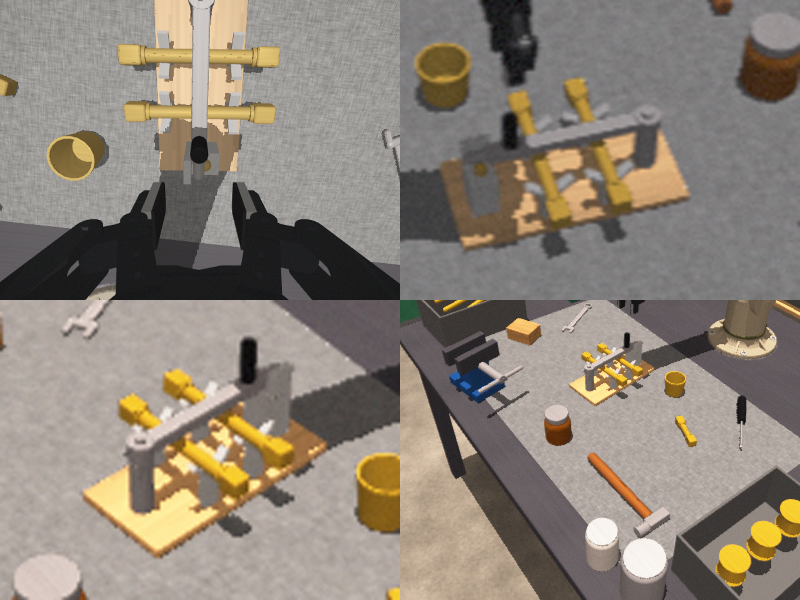

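The keeper lies along the rack's centre line with its nose in the catch, over both seated stems. The other things on the bench have not moved, and the gripper is clear. Handing in.

```bash
python3 -c "
from station import robot
print(robot.hand_in())"
```

```text
the job is handed in; nothing more can be done
None
```

The long stem is seated in both near V rests and the keeper bar is shut into its catch. I handed the job in at about 16 s of the 48 s allowed; no verdict came back.

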